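Tap the clip going

TASK

Start a clip of the orange case on the turntable: with the fingertips, lightly press the white light key, then the teal turntable key, then the red camera key, each just until it stays down, without ramming it against its stop. Leave the black key up, leave all four pucks standing where they are without picking any up, and do not disturb anything else on the desk.

Things in the scene. Friction and masses are not known exactly. Their poses are not given: they have to be found in the camera images.
- light_puck: Loose slate-grey round puck, 80 mm across, housing 26 mm high, 0.25 kg, on a rubber foot on the desk (z = 0), carrying the white key (switches the lamp). Origin: centre of its underside; z up. The four pucks are alike but for the key's colour, and stand in any order.
- light_key_top (a point): Centre of the top face of the white round key, 46 mm across. It stands 40 mm above the desk while up and sinks straight down as it is pressed, 12 mm at most (then 28 mm above the desk, against a hard stop).
- light_key (a joint): How far the white key is pressed, in m: 0 up, 0.012 against its hard stop; a key that is up may start as low as 0.001. It counts as down from 0.004; 0.006 to 0.010 is a good tap. It begins to sink at a push of about 3.6 N, growing to 5 N at 5 mm, 6 N at 8.5 mm and 7 N at 12 mm, and stays where it is left.
- turn_puck: Loose slate-grey round puck, 80 mm across, housing 26 mm high, 0.25 kg, on a rubber foot on the desk (z = 0), carrying the teal key (starts the turntable). Origin: centre of its underside; z up. The four pucks are alike but for the key's colour, and stand in any order.
- turn_key_top (a point): Centre of the top face of the teal round key, 46 mm across. It stands 40 mm above the desk while up and sinks straight down as it is pressed, 12 mm at most (then 28 mm above the desk, against a hard stop).
- turn_key (a joint): How far the teal key is pressed, in m: 0 up, 0.012 against its hard stop; a key that is up may start as low as 0.001. It counts as down from 0.004; 0.006 to 0.010 is a good tap. It begins to sink at a push of about 3.6 N, growing to 5 N at 5 mm, 6 N at 8.5 mm and 7 N at 12 mm, and stays where it is left.
- camera_puck: Loose slate-grey round puck, 80 mm across, housing 26 mm high, 0.25 kg, on a rubber foot on the desk (z = 0), carrying the red key (starts the recording). Origin: centre of its underside; z up. The four pucks are alike but for the key's colour, and stand in any order.
- camera_key_top (a point): Centre of the top face of the red round key, 46 mm across. It stands 40 mm above the desk while up and sinks straight down as it is pressed, 12 mm at most (then 28 mm above the desk, against a hard stop).
- camera_key (a joint): How far the red key is pressed, in m: 0 up, 0.012 against its hard stop; a key that is up may start as low as 0.001. It counts as down from 0.004; 0.006 to 0.010 is a good tap. It begins to sink at a push of about 3.6 N, growing to 5 N at 5 mm, 6 N at 8.5 mm and 7 N at 12 mm, and stays where it is left.
- stop_puck: Loose slate-grey round puck, 80 mm across, housing 26 mm high, 0.25 kg, on a rubber foot on the desk (z = 0), carrying the black key (stops everything: leave it up). Origin: centre of its underside; z up. The four pucks are alike but for the key's colour, and stand in any order.
- stop_key_top (a point): Centre of the top face of the black round key, 46 mm across. It stands 40 mm above the desk while up and sinks straight down as it is pressed, 12 mm at most (then 28 mm above the desk, against a hard stop).
- stop_key (a joint): How far the black key is pressed, in m: 0 up, 0.012 against its hard stop; a key that is up may start as low as 0.001. It counts as down from 0.004; 0.006 to 0.010 is a good tap. It begins to sink at a push of about 3.6 N, growing to 5 N at 5 mm, 6 N at 8.5 mm and 7 N at 12 mm, and stays where it is left.
- case_center (a point): Centre of the orange hard controller case, 110 x 155 x 58 mm, loose, lying centred on the turntable, its underside 24 mm above the desk. Bystander.
- turntable: Round clear acrylic turntable, platter 190 mm across, its top 24 mm above the desk; origin on the axis at desk height. Its base is fixed. Bystander.
- platter (a joint): Turn of the turntable's platter, rad; it turns freely if pushed. Leave it.
- phone_holder: Fixed black lever-release phone holder with a phone clamped on its side (150 mm long along the holder's x), foot 84 mm across, 145 mm high; origin under the centre of its foot. Bystander.
- pen_pot_center (a point): Centre of the loose teal ceramic pen pot, 80 mm across, 100 mm high (this point 50 mm up); its pens reach 155 mm. Bystander.
- lunch_tin_center (a point): Centre of the loose stainless lunch tin, 128 x 171 x 61 mm. Bystander.
- mug_center (a point): Centre of the loose white mug, 80 mm across, 90 mm high, handle on its +y side. Bystander.
- eraser: Loose white eraser in a blue sleeve, 24 x 58 x 14 mm; origin under its centre. Bystander.
- pad: Loose block of yellow note slips, 76 x 76 x 16 mm; origin under its centre. Bystander.

How it is judged (in metres and radians):
On the way, in this order (a step that is already met when the one before it is completed fails the run):
1. the white key is down, the teal and red keys still up (value of joint light_key above 0.004 m and value of joint each of turn_key, camera_key below 0.004 m), for 0.1 s.
2. then the teal key is down, the red key still up (value of joint each of light_key, turn_key above 0.004 m and value of joint camera_key below 0.004 m), for 0.1 s.
3. then the red key is down (value of joint each of light_key, turn_key, camera_key above 0.004 m), for 0.1 s.
At the end, for the whole second after the job is handed in: The white, teal and red keys are down (pressed more than 4 mm), the black key is up (less than 4 mm), the four pucks rest on the desk within 15 mm of where they stood, and the other things are within 15 mm of where they stood (all of step 3 and value of joint stop_key below 0.004 m and distance of each of light_puck, turn_puck, camera_puck, stop_puck, case_center, pen_pot_center, lunch_tin_center, mug_center, eraser, pad from where it was at the start of the episode below 0.015 m and height (world z) of each of light_puck, turn_puck, camera_puck, stop_puck below 0.005 m and linear speed of each of light_puck, turn_puck, camera_puck, stop_puck below 0.02 m/s); the robot touches nothing.
It fails at once if a key goes down (4 mm) out of order: teal before white, or red before teal, or the black key at all (value of joint stop_key above 0.004 m or (value of joint turn_key above 0.004 m and value of joint light_key below 0.004 m) or (value of joint camera_key above 0.004 m and value of joint turn_key below 0.004 m)).
It fails at once if a puck or its key is pushed by the robot with more than 20 N (contact force between any of the fingers, the arm and light_puck above 20 N or contact force between any of the fingers, the arm and turn_puck above 20 N or contact force between any of the fingers, the arm and camera_puck above 20 N or contact force between any of the fingers, the arm and stop_puck above 20 N).
It fails at once if a puck is lifted by more than 8 mm or shifted by more than 15 mm (height (world z) of any of light_puck, turn_puck, camera_puck, stop_puck above 0.008 m or distance of any of light_puck, turn_puck, camera_puck, stop_puck from where it was at the start of the episode above 0.015 m).
It fails at once if another loose thing is shifted or lifted by more than 15 mm (distance of any of case_center, pen_pot_center, lunch_tin_center, mug_center, eraser, pad from where it was at the start of the episode above 0.015 m).
It fails at once if the robot pushes the phone holder or the turntable with more than 3 N, or turns the platter by more than 0.15 rad (contact force between any of the fingers, the arm and phone_holder above 3 N or contact force between any of the fingers, the arm and turntable above 3 N or value of joint platter above 0.15 rad or value of joint platter below -0.15 rad).
It also fails if it takes over 45 s, if anything falls off the work surface, if the arm or the gripper's body presses on something with over 40 N, if the wrist force passes 120 N, or if a joint passes its speed limit or range.

ROBOT

A 7-joint arm with a two-finger parallel gripper is mounted at the origin on the work surface. World frame = base frame: x ahead of the robot, y to its left, z up, the work surface at z = 0. Lengths are in m, angles in degrees, forces in N, time in s.
With the tool pointing down it reaches from about 0.425 to 0.875 m from the base axis. Payload 4.7 kg.
Tool frame: the origin (TCP) lies on the mounting face of the last link; the fingertips stand 182 mm ahead of it and the grasp point (between the pads) lies 164 mm ahead of it; z points along the fingers, x is the direction in which the jaws open and shut, and the axes are right-handed (so a half turn about z gives the same grasp; the last joint's range is limited). The gripper opens to 87 mm and grips with 3 to 60 N. Pads are 19 mm wide; open, the fingers measure 117 mm over their backs; the gripper's body (75 mm by 190 mm) begins 51 mm behind the grasp point.
Start: joints at [67.729, 18.392, -4.016, 83.108, 1.295, 78.541, -3.26], TCP at [0.255, -0.598, 0.405] pointing down, gripper open.
Joint ranges: [-163.93, 163.93], [-17.29, 119.83], [-79.2, 71.16], [3.27, 140.29], [-89.18, 269.18], [5.43, 117.66], [-154.24, 154.24]. Speed limits (degrees/s): [147.25, 147.25, 180, 180, 180, 180, 180].

INTERFACE

Orientations are given as [roll, pitch, yaw] about the fixed x, y, z axes, in that order (R = Rz(yaw) Ry(pitch) Rx(roll)).
In Python, from cell import status, cams, env, outline_of, landmark_of gives the robot as it stands. The module is installed in compiled form; this text tells all that it offers.
- The arm moves only by the tool jog_arm, never from a script. Its argument "rows" is a list of rows, each a list of 7 numbers: the closure, from 0 (fully open) to 1 (shut), then the shift along the tool's x, y, z in m, then the turn, a rotation vector about the tool's x, y, z in degrees. A call has 1 to 12 rows; each row shifts and turns the commanded pose from where the row before left it, along the tool's axes as they then stand; what a row does not reach is not made up. A row lasts 1/12 s, in which the tool goes at most 41.7 mm and 7.16 degrees, less where a joint would pass 70% of its speed; a pose out of reach is approached as far as the arm can. A call with a gripper value outside its range is refused whole. The fingers move at their own pace and stop on an object; "grip_force" is the grip in N (left out, the last holds). Time passes only in rows, so rows that do not move let the fingers close. It gives the time, the measured TCP pose, the force and the opening at its end, in the units of the state.
- status.get_obs(): the state, without advancing time (a new reading comes with each control period).
- cams.read_camera(name): name is "side" or "top"; returns (picture, depth): 480x640x3 uint8, red, green, blue; 480x640 float32, m along the optical axis (not along the pixel's ray), 0 where there is no reading.
- cams.camera_params(name): a dict with "vfov" (degrees; the focal length in pixels is half the picture's height over the tangent of half this angle, whatever the lens; pixels are square), "cx", "cy" (the principal point, pixels), "eye" and "attitude" of the camera in the world. Camera axes: x right, y up, looking along -z (the intrinsics and any distortion apply to the point x, -y, -z); pixel columns grow to the right and rows downward; lengths in m; the calibration is good to about 2 mm. A picture is of the moment at which its call begins. camera_params takes no time and is no camera call.
- env.sign_off(): hands the job in, once; it reports no verdict.
Trained networks look in the newest picture that a camera, given by its name, has taken for a name from the list of things; names that differ only in an ending like _2 or _b are one class to them, and where a whole thing is asked for, a point or a joint stands for the part that bears it (a point fixed in the world has none). Each returns a list of dicts, best first, with "conf" (0 to 1); they miss things now and then, are a little off and sometimes report something else, mostly with a low value. They report only what shows in the picture. A call takes as long as a camera call.
- outline_of(camera, name): "pixels" (480x640 bool, what is visible of it) and "box" ([left, top, right, bottom] in pixels, round what is visible of it).
- landmark_of(camera, name): "position" ([row, column] in pixels: a listed point, or the origin of a listed thing).
The state is a dict: "time_s": time; "qpos": joint angles; "joint_velocities": joint speeds; "effort": joint torques, N m; "tool_pos": TCP position; "tool_rot": TCP orientation; "force": force on the tool from outside, world axes, zero at the start; "wrist_torque": the same for the moment, N m; "grip_width": finger opening in m.
Only numpy, scipy, OpenCV 4.12 (cv2) and the standard library are available. Lean on these libraries where they do the work, as an engineer would, in place of code of your own. Each camera call takes 0.05 s, during which the arm holds its last target. There are 200 camera calls.

## Working session

There is one attempt and no reset: what is moved stays moved. The work goes in short steps, Python scripts to look and compute and a tool call to move; the robot and the scene stay as the last step left them, time stands still between calls to the robot, and variables do not carry over. Pictures are saved under pics/ and viewed, about 8 in all and at most 12, crops included, and the job is handed in when it is done.

Besides the shell and the picture viewer there is one more tool, called after "Emit:" as name([rows], argument=value, ...), one row to a line, values as JSON. jog_arm: Moves the arm, as the interface text tells. Its arguments: {"type":"object","properties":{"rows":{"type":"array"},"grip_force":{"type":"number"}},"required":["rows"]}

```bash
mkdir -p pics; cat > h.py <<'E'
import numpy as np, cv2
from cell import status, cams, env, outline_of, landmark_of
from scipy.spatial.transform import Rotation as Ro
def cam(n):
    p=cams.camera_params(n); return p
def Rcam(p):
    a=np.array(p['attitude'],float)
    return a if a.shape==(3,3) else (Ro.from_euler('xyz',a,degrees=True).as_matrix() if a.size==3 else None)
def ray(n,r,c):
    p=cam(n); f=240/np.tan(np.radians(p['vfov'])/2)
    d=np.array([(c-p['cx'])/f,-(r-p['cy'])/f,-1.]); return np.array(p['eye']),Rcam(p)@d
def at_z(n,r,c,z):
    e,d=ray(n,r,c); return e+d*(z-e[2])/d[2]
def at_d(n,r,c,dep):
    e,d=ray(n,r,c); return e+d*dep
E
python3 - <<'E'
from h import *
print(status.get_obs())
for n in('top','side'):
    print(n,cam(n)); im,d=cams.read_camera(n); cv2.imwrite(f'pics/{n}0.png',im[:,:,::-1])
    for k in('light','turn','camera','stop'):
        for L in landmark_of(n,k+'_key_top')[:2]:
            r,c=L['position']; ri,ci=int(round(r)),int(round(c)); dd=d[min(max(ri,0),479),min(max(ci,0),639)]
            print(n,k,round(L['conf'],2),np.round([r,c],1),at_z(n,r,c,.04).round(4),at_d(n,r,c,dd).round(4))
E
```

```text
{'time_s': 0.0, 'qpos': array([67.72884302, 18.43836029, -4.01684187, 83.1747538 ,  1.29607643,
       78.54089376, -3.26111981]), 'joint_velocities': array([ 0.07961043, -0.10395014,  0.02282894,  0.01297011,  0.08731896,
       -0.07007369, -0.06113322]), 'effort': array([-2.96711187e-05, -4.91296363e+01, -4.03870884e-01, -3.12527168e+01,
       -6.38241973e-02,  4.37527313e-02,  1.89922807e-04]), 'tool_pos': array([ 0.25469734, -0.59779503,  0.4036706 ]), 'tool_rot': array([ 1.79993588e+02,  1.08698466e-01, -6.69187642e+01]), 'force': array([-0.02250405, -0.75688554,  0.27637661]), 'wrist_torque': array([-0.02596098,  0.00340789, -0.03122221]), 'grip_width': 0.08702945381657025}
top {'vfov': 42.89840247689965, 'cx': 322.97936810336586, 'cy': 236.0210011290527, 'eye': array([0.42279342, 0.06895635, 1.55795692]), 'attitude': array([ 7.24783137e+00,  3.83322304e-02, -8.98199703e+01])}
top light 0.66 [281.8 454.9] [ 0.5024 -0.2571  0.04  ] [ 0.5024 -0.2571  0.0398]
top light 0.28 [294.6 300.5] [0.4695 0.1258 0.04  ] [0.4694 0.1256 0.044 ]
top turn 0.71 [270.8 226.1] [0.5279 0.3113 0.0
[... 153 characters left out ...]
04  ] [0.5241 0.3103 0.0441]
side {'vfov': 57.84578273713412, 'cx': 319.194657662689, 'cy': 233.56515208316262, 'eye': array([ 0.23132371, -0.48092546,  0.69401698]), 'attitude': array([ 46.34114753,   1.00254214, -37.31035537])}
side light 0.71 [380.6 384.2] [ 0.5123 -0.2656  0.04  ] [ 0.5116 -0.2661  0.0415]
side turn 0.76 [197.1 219.5] [0.5265 0.3213 0.04  ] [0.5275 0.324  0.0378]
side turn 0.56 [215.6 222.5] [0.4999 0.2564 0.04  ] [0.5082 0.279  0.0199]
side camera 0.53 [254.4 241.5] [0.4724 0.1218 0.04  ] [0.473  0.1232 0.0384]
side stop 0.77 [290.7 315.4] [ 0.5358 -0.0505  0.04  ] [ 0.5365 -0.0495  0.0385]
side stop 0.18 [289.9 351. ] [ 0.5907 -0.0911  0.04  ] [ 0.6102 -0.0699  0.0045]
```

View pics/top0.png

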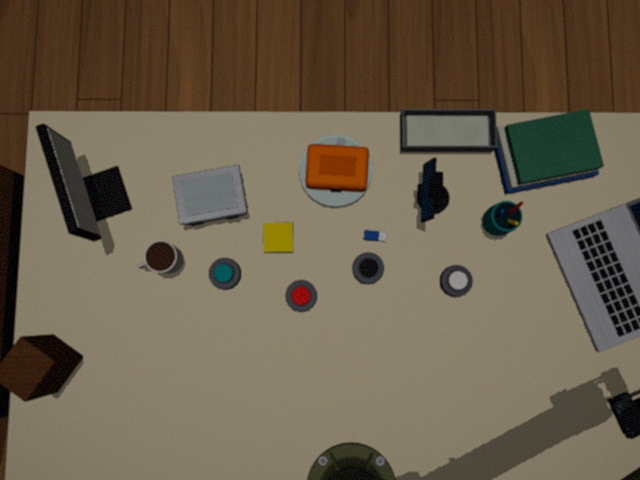

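View pics/side0.png

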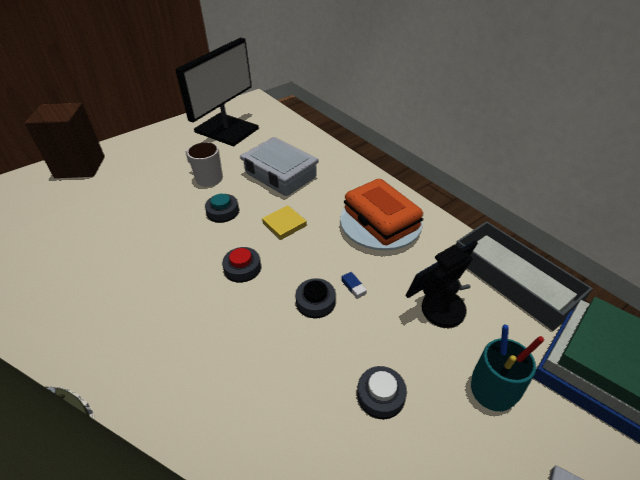

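The top view shows the keys as white (458,280), black (369,267), red (301,296) and teal (224,272), given as column, row. The side view shows the same order. Next I refine each centre by colour and depth, and compare the two cameras.

```bash
cat >> h.py <<'E'
def cloud(n):
    im,d=cams.read_camera(n); p=cam(n); f=240/np.tan(np.radians(p['vfov'])/2)
    c,r=np.meshgrid(np.arange(640),np.arange(480))
    v=np.stack([(c-p['cx'])/f,-(r-p['cy'])/f,-np.ones_like(d)],-1)*d[...,None]
    return im,d,v@Rcam(p).T+np.array(p['eye'])
G={'light':(.505,-.26),'stop':(.537,-.04),'camera':(.471,.125),'turn':(.527,.313)}
E
python3 - <<'E'
from h import *
for n in('top','side'):
    im,d,P=cloud(n); hsv=cv2.cvtColor(im,cv2.COLOR_RGB2HSV).astype(int)
    H,S,V=hsv[...,0],hsv[...,1],hsv[...,2]
    for k,g in G.items():
        near=(np.hypot(P[...,0]-g[0],P[...,1]-g[1])<.06)&(d>0)
        hi=near&(P[...,2]>.032)&(P[...,2]<.06)
        col={'light':(S<50)&(V>110),'camera':((H<8)|(H>172))&(S>150),'turn':(H>80)&(H<100)&(S>120),'stop':V<30}[k]
        m=near&col&(P[...,2]>.03)
        body=near&(P[...,2]>.012)
        r,c=np.nonzero(m)
        print(n,k,'col n',m.sum(),'rc',r.mean().round(1),c.mean().round(1),'P',P[m].mean(0).round(4),'z40',at_z(n,(r.min()+r.max())/2,(c.min()+c.max())/2,.04).round(4),'hi',hi.sum(),P[hi].mean(0).round(4),'body',((P[body].min(0)+P[body].max(0))/2).round(4),np.ptp(P[body],axis=0).round(3),'desk z',np.median(P[near&(P[...,2]<.012)][:,2]).round(4))
E
```

```text
top light col n 243 rc 280.0 457.7 P [ 0.5068 -0.2642  0.0394] z40 [ 0.5068 -0.2649  0.04  ] hi 278 [ 0.5055 -0.2622  0.0391] body [ 0.5066 -0.2624  0.0311] [0.078 0.079 0.038] desk z 0.0001
top stop col n 257 rc 267.5 368.0 P [ 0.5373 -0.0418  0.0391] z40 [ 0.5372 -0.0417  0.04  ] hi 276 [ 0.5369 -0.0409  0.0389] body [ 0.5364 -0.0419  0.0321] [0.078 0.079 0.04 ] desk z 0.0001
top camera col n 265 rc 295.3 300.3 P [0.4677 0.1264 0.0393] z40 [0.4685 0.127  0.04  ] hi 280 [0.4679 0.127  0.0391] body [0.4681 0.1266 0.0323] [0.078 0.078 0.032] desk z 0.0001
top turn col n 264 rc 272.8 222.9 P [0.5229 0.3192 0.0394] z40 [0.5237 0.3189 0.04  ] hi 283 [0.5223 0.3195 0.0392] body [0.5224 0.3204 0.0303] [0.078 0.079 0.036] desk z -0.0001
side light col n 587 rc 383.9 382.5 P [ 0.5067 -0.2676  0.039 ] z40 [ 0.5061 -0.2682  0.04  ] hi 640 [ 0.5061 -0.2687  0.0387] body [ 0.5072 -0.2678  0.0273] [0.08  0.079 0.03 ] desk z -0.0002
side stop col n 386 rc 290.6 315.2 P [ 0.5368 -0.0485  0.0378] z40 [ 0.5355 -0.0512  0.04  ] hi 374 [ 0.5374 -0.0477  0.0381] body [ 0.5389 -0.0458  0.0265] [0.079 0.08  0.029] desk z -0.0003
side camera col n 321 rc 256.7 240.1 P [0.4676 0.1198 0.0379] z40 [0.467  0.1165 0.04  ] hi 305 [0.4682 0.1206 0.0383] body [0.469  0.1227 0.0273] [0.08  0.081 0.03 ] desk z -0.0004
side turn col n 217 rc 200.4 220.2 P [0.5229 0.3119 0.0377] z40 [0.5214 0.309  0.04  ] hi 211 [0.5234 0.3127 0.038 ] body [0.525  0.3136 0.0268] [0.08  0.077 0.029] desk z -0.0008
```

Emit:
jog_arm([
  [1,0,0,0,0,0,5.8],
  [1,0,0,0,0,0,5.8],
  [1,0,0,0,0,0,5.8],
  [1,0,0,0,0,0,5.7],
  [1,-0.0278,-0.021,0,0,0,0],
  [1,-0.0278,-0.021,0,0,0,0],
  [1,-0.0278,-0.021,0,0,0,0],
  [1,-0.0278,-0.021,0,0,0,0],
  [1,-0.0278,-0.021,0,0,0,0],
  [1,-0.0278,-0.021,0,0,0,0],
  [1,-0.0278,-0.021,0,0,0,0],
  [1,-0.0278,-0.021,0,0,0,0],
], grip_force=10)

```text
time_s: 1.6
tool_pos: [0.4236, -0.3741, 0.4051]
tool_rot: [-180.0, -0.0, -90.0]
force: [0.4, 0.3, -0.3]
grip_width: 0.0146
```

Emit:
jog_arm([
  [1,-0.0275,-0.021,0,0,0,0],
  [1,-0.0275,-0.021,0,0,0,0],
  [1,-0.0275,-0.021,0,0,0,0],
  [1,-0.0275,-0.021,0,0,0,0],
  [1,0,0,0.03,0,0,0],
  [1,0,0,0.03,0,0,0],
  [1,0,0,0.03,0,0,0],
  [1,0,0,0.03,0,0,0],
  [1,0,0,0.03,0,0,0],
  [1,0,0,0,0,0,0],
  [1,0,0,0,0,0,0],
  [1,0,0,0,0,0,0],
])

```text
time_s: 2.6
tool_pos: [0.5077, -0.266, 0.2565]
tool_rot: [-179.9, -0.1, -90.0]
force: [-0.5, 0.2, 0.4]
grip_width: 0.0004
```

```bash
python3 - <<'E'
from h import *
o=status.get_obs(); print(o['tool_pos'].round(4),o['tool_rot'].round(2),o['force'].round(2),o['grip_width'],o['time_s'])
out=[]
for n,(r0,c0) in {'side':(330,380),'top':(270,450)}.items():
    im,d,P=cloud(n)
    h=75 if n=='side' else 60
    r0=min(r0,480-h); c=im[r0-h:r0+h,c0-h:c0+h]; out.append(cv2.resize(c[:,:,::-1],(400,400),interpolation=cv2.INTER_CUBIC))
    g=np.array([.507,-.265]); m=(np.hypot(P[...,0]-g[0],P[...,1]-g[1])<.06)&(P[...,2]>.06)&(P[...,2]<.12)&(d>0)
    print(n,m.sum(),P[m].min(0).round(3),P[m].max(0).round(3))
    m=(np.hypot(P[...,0]-g[0],P[...,1]-g[1])<.06)&(P[...,2]>.012)&(P[...,2]<.05)&(d>0)
    print(' puck',m.sum(),P[m].min(0).round(3),P[m].max(0).round(3))
cv2.imwrite('pics/w1.png',np.hstack(out))
E
```

```text
[ 0.5077 -0.266   0.2565] [-1.7988e+02 -6.0000e-02 -9.0020e+01] [-0.48  0.16  0.36] 0.00043891259061795067 2.6
side 41 [ 0.496 -0.277  0.073] [ 0.51  -0.259  0.087]
 puck 1637 [ 0.468 -0.307  0.012] [ 0.547 -0.229  0.043]Traceback (most recent call last):
  File "<stdin>", line 9, in <module>
    return umr_minimum(a, axis, None, out, keepdims, initial, where)
ValueError: zero-size array to reduction operation minimum which has no identity
```

Emit:
jog_arm([
  [1,0,0,0.015,0,0,0],
  [1,0,0,0.01,0,0,0],
  [1,0,0,0.005,0,0,0],
  [1,0,0,0,0,0,0],
  [1,0,0,0,0,0,0],
  [1,0,0,0,0,0,0],
])

```text
time_s: 3.2
tool_pos: [0.5072, -0.2658, 0.2254]
tool_rot: [-180.0, -0.0, -90.0]
force: [0.7, 0.4, 0.6]
grip_width: 0.0006
```

Emit:
jog_arm([
  [1,0,0,0.002,0,0,0],
  [1,0,0,0.002,0,0,0],
  [1,0,0,0.002,0,0,0],
  [1,0,0,0,0,0,0],
  [1,0,0,0,0,0,0],
])

```text
time_s: 3.62
tool_pos: [0.5073, -0.2659, 0.2192]
tool_rot: [-179.9, -0.0, -90.0]
force: [0.4, -0.9, 2.9]
grip_width: 0.0005
```

Emit:
jog_arm([
  [1,0,0,0.0015,0,0,0],
  [1,0,0,0.0015,0,0,0],
  [1,0,0,0,0,0,0],
  [1,0,0,0,0,0,0],
])

```text
time_s: 3.95
tool_pos: [0.5073, -0.2659, 0.216]
tool_rot: [-179.9, -0.0, -90.0]
force: [1.9, -0.8, 2.5]
grip_width: 0.0002
```

```bash
python3 - <<'E'
from h import *
o=status.get_obs(); print(o['tool_pos'].round(4),o['force'].round(2),o['time_s'])
E
```

```text
[ 0.5073 -0.2659  0.216 ] [ 1.87 -0.82  2.48] 3.95
```

Emit:
jog_arm([
  [1,0,0,0.001,0,0,0],
  [1,0,0,0.001,0,0,0],
])

```text
time_s: 4.12
tool_pos: [0.5073, -0.2659, 0.2143]
tool_rot: [-179.9, -0.0, -90.0]
force: [0.8, -1.0, 6.0]
grip_width: 0.0004
```

Emit:
jog_arm([
  [1,0,0,0,0,0,0],
  [1,0,0,0,0,0,0],
])

```text
time_s: 4.28
tool_pos: [0.5073, -0.2659, 0.2141]
tool_rot: [-179.9, -0.0, -90.0]
force: [1.4, -1.2, 4.1]
grip_width: 0.0007
```

Emit:
jog_arm([
  [1,0,0,-0.005,0,0,0],
  [1,0,0,-0.015,0,0,0],
  [1,0,0,-0.03,0,0,0],
  [1,0,0,-0.035,0,0,0],
  [1,0,0,-0.035,0,0,0],
  [1,0,0,-0.035,0,0,0],
  [1,0,0,-0.03,0,0,0],
  [1,0,0,0,0,0,0],
])

```text
time_s: 4.95
tool_pos: [0.5078, -0.2658, 0.4052]
tool_rot: [-179.6, -0.3, -90.0]
force: [0.6, 0.2, -0.4]
grip_width: 0.0004
```

```bash
cat > chk.py <<'E'
from h import *
o=status.get_obs(); print(o['tool_pos'].round(4),o['tool_rot'].round(1),o['force'].round(2),o['time_s'])
for n in('top','side'):
    im,d,P=cloud(n)
    for k,g in G.items():
        rr=np.hypot(P[...,0]-g[0],P[...,1]-g[1])
        m=(rr<.055)&(P[...,2]>.012)&(P[...,2]<.06)&(d>0)
        if m.sum()<50: continue
        ctr=(P[m].min(0)+P[m].max(0))/2
        q=P[m&(np.hypot(P[...,0]-ctr[0],P[...,1]-ctr[1])<.014)]
        print(n,k,'centre',ctr.round(4)[:2],'size',np.ptp(P[m],axis=0).round(3)[:2],'key z med',np.median(q[:,2]).round(4) if len(q) else None)
E
python3 chk.py
```

```text
[ 0.5078 -0.2658  0.4052] [-179.6   -0.3  -90. ] [ 0.59  0.22 -0.41] 4.95
top light centre [ 0.4954 -0.2599] size [0.056 0.072] key z med 0.0286
top stop centre [ 0.5365 -0.0418] size [0.078 0.078] key z med 0.0388
top camera centre [0.468  0.1264] size [0.077 0.078] key z med 0.04
top turn centre [0.5225 0.3204] size [0.079 0.078] key z med 0.0393
side light centre [ 0.5075 -0.2677] size [0.08 0.08] key z med 0.0312
side stop centre [ 0.5382 -0.0455] size [0.079 0.08 ] key z med 0.0385
side camera centre [0.4689 0.1229] size [0.079 0.081] key z med 0.0389
side turn centre [0.5246 0.3139] size [0.079 0.078] key z med 0.0384
```

Emit:
jog_arm([
  [1,0,0,0,0,0,-6],
  [1,0,0,0,0,0,-6],
  [1,0,0,0,0,0,-6],
  [1,0,0,0,0,0,-6],
  [1,0,0,0,0,0,-6],
  [1,0,0,0,0,0,-6],
  [1,0,0,0,0,0,-6],
  [1,0,0,0,0,0,-6],
  [1,0,0,0,0,0,-6],
  [1,0,0,0,0,0,-6],
  [1,-0.0174,-0.032,0,0,0,0],
  [1,-0.0174,-0.032,0,0,0,0],
])

```text
time_s: 6.05
tool_pos: [0.5074, -0.1943, 0.3956]
tool_rot: [180.0, 0.3, -30.3]
force: [1.8, 1.6, 0.2]
grip_width: 0.0002
```

Emit:
jog_arm([
  [1,-0.0174,-0.032,0,0,0,0],
  [1,-0.0174,-0.032,0,0,0,0],
  [1,-0.0174,-0.032,0,0,0,0],
  [1,-0.0174,-0.032,0,0,0,0],
  [1,-0.0174,-0.032,0,0,0,0],
  [1,-0.0174,-0.032,0,0,0,0],
  [1,-0.0174,-0.032,0,0,0,0],
  [1,-0.0174,-0.032,0,0,0,0],
  [1,-0.0174,-0.032,0,0,0,0],
  [1,-0.0174,-0.032,0,0,0,0],
  [1,0,0,0,0,0,0],
  [1,0,0,0,0,0,0],
])

```text
time_s: 7.05
tool_pos: [0.5168, 0.1737, 0.3965]
tool_rot: [179.9, 0.2, -29.7]
force: [0.7, -1.0, -0.1]
grip_width: 0.0004
```

Emit:
jog_arm([
  [1,-0.0166,-0.0318,0,0,0,0],
  [1,-0.0166,-0.0318,0,0,0,0],
  [1,-0.0166,-0.0318,0,0,0,0],
  [1,-0.0166,-0.0318,0,0,0,0],
  [1,0,0,0.03,0,0,0],
  [1,0,0,0.03,0,0,0],
  [1,0,0,0.03,0,0,0],
  [1,0,0,0.03,0,0,0],
  [1,0,0,0.02,0,0,0],
  [1,0,0,0.01,0,0,0],
  [1,0,0,0,0,0,0],
  [1,0,0,0,0,0,0],
])

```text
time_s: 8.05
tool_pos: [0.5246, 0.3137, 0.2483]
tool_rot: [179.9, 0.0, -30.1]
force: [-0.1, 0.3, 0.5]
grip_width: 0.0004
```

```bash
python3 - <<'E'
from h import *
o=status.get_obs(); print(o['tool_pos'].round(4),o['tool_rot'].round(2),o['force'].round(2),o['time_s'])
out=[]
for n,(r0,c0) in {'side':(180,220),'top':(272,224)}.items():
    im,d,P=cloud(n)
    h=60; out.append(cv2.resize(im[r0-h:r0+h,c0-h:c0+h,::-1],(400,400),interpolation=cv2.INTER_CUBIC))
cv2.imwrite('pics/t1.png',np.hstack(out))
E
```

```text
[0.5246 0.3137 0.2483] [ 1.7992e+02  3.0000e-02 -3.0080e+01] [-0.13  0.28  0.48] 8.05
```

View pics/t1.png

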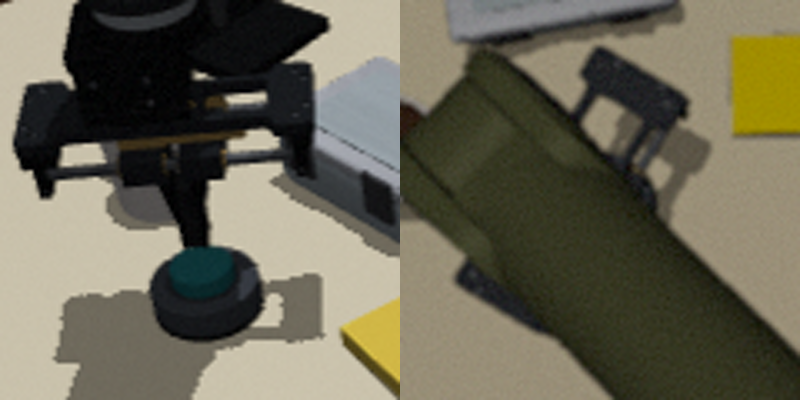

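The fingertips hang over the teal key (side crop: tip (197,245), key (203,270)), clear of the tin and the mug. Pressing now.

Emit:
jog_arm([
  [1,0,0,0.012,0,0,0],
  [1,0,0,0.007,0,0,0],
  [1,0,0,0.003,0,0,0],
  [1,0,0,0.002,0,0,0],
  [1,0,0,0.002,0,0,0],
  [1,0,0,0.002,0,0,0],
  [1,0,0,0.0015,0,0,0],
  [1,0,0,0,0,0,0],
  [1,0,0,0,0,0,0],
])

```text
time_s: 8.9
tool_pos: [0.5243, 0.3147, 0.2193]
tool_rot: [180.0, -0.0, -30.0]
force: [-1.3, -0.4, 2.1]
grip_width: 0.0004
```

Emit:
jog_arm([
  [1,0,0,0.0015,0,0,0],
  [1,0,0,0.0015,0,0,0],
  [1,0,0,0.0012,0,0,0],
  [1,0,0,0.001,0,0,0],
  [1,0,0,0,0,0,0],
  [1,0,0,0,0,0,0],
])

```text
time_s: 9.4
tool_pos: [0.5243, 0.3147, 0.2141]
tool_rot: [180.0, -0.0, -30.0]
force: [-2.2, -1.4, 4.0]
grip_width: 0.0005
```

Emit:
jog_arm([
  [1,0,0,-0.005,0,0,0],
  [1,0,0,-0.015,0,0,0],
  [1,0,0,-0.03,0,0,0],
  [1,0,0,-0.035,0,0,0],
  [1,0,0,-0.035,0,0,0],
  [1,0,0,-0.03,0,0,0],
  [1,0,0,0,0,0,0],
  [1,0,0,0,0,0,0],
])

```text
time_s: 10.07
tool_pos: [0.5248, 0.3153, 0.3674]
tool_rot: [-179.7, -0.2, -30.0]
force: [0.2, -0.6, -0.8]
grip_width: 0.0004
```

```bash
python3 chk.py
```

```text
[0.5248 0.3153 0.3674] [-179.7   -0.2  -30. ] [ 0.21 -0.62 -0.76] 10.0667
top light centre [ 0.5065 -0.2627] size [0.078 0.079] key z med 0.0315
top stop centre [ 0.5327 -0.0417] size [0.085 0.078] key z med 0.0395
top camera centre [0.4679 0.1264] size [0.077 0.078] key z med 0.04
top turn centre [0.5288 0.2983] size [0.06  0.035] key z med 0.0282
side light centre [ 0.5073 -0.2676] size [0.08  0.079] key z med 0.0311
side stop centre [ 0.5387 -0.0455] size [0.079 0.08 ] key z med 0.0387
side camera centre [0.4686 0.123 ] size [0.079 0.082] key z med 0.0389
side turn centre [0.525 0.316] size [0.079 0.081] key z med 0.0304
```

Emit:
jog_arm([
  [1,0.0076,0.0322,0,0,0,0],
  [1,0.0076,0.0322,0,0,0,0],
  [1,0.0076,0.0322,0,0,0,0],
  [1,0.0076,0.0322,0,0,0,0],
  [1,0.0076,0.0322,0,0,0,0],
  [1,0.0076,0.0322,0,0,0,0],
  [1,0,0,0.03,0,0,0],
  [1,0,0,0.03,0,0,0],
  [1,0,0,0.03,0,0,0],
  [1,0,0,0.02,0,0,0],
  [1,0,0,0,0,0,0],
  [1,0,0,0,0,0,0],
])

```text
time_s: 11.17
tool_pos: [0.4663, 0.1243, 0.2526]
tool_rot: [179.9, 0.2, -30.0]
force: [1.0, -0.4, 0.6]
grip_width: 0.0004
```

Emit:
jog_arm([
  [1,0,0,0.012,0,0,0],
  [1,0,0,0.01,0,0,0],
  [1,0,0,0.004,0,0,0],
  [1,0,0,0.002,0,0,0],
  [1,0,0,0.002,0,0,0],
  [1,0,0,0.002,0,0,0],
  [1,0,0,0.001,0,0,0],
  [1,0,0,0,0,0,0],
  [1,0,0,0,0,0,0],
])

```text
time_s: 11.92
tool_pos: [0.4674, 0.1246, 0.2213]
tool_rot: [-180.0, -0.0, -30.0]
force: [0.3, -0.3, 1.1]
grip_width: 0.0004
```

Emit:
jog_arm([
  [1,0,0,0.0015,0,0,0],
  [1,0,0,0.0015,0,0,0],
  [1,0,0,0.0015,0,0,0],
  [1,0,0,0.0015,0,0,0],
  [1,0,0,0.0012,0,0,0],
  [1,0,0,0,0,0,0],
  [1,0,0,0,0,0,0],
])

```text
time_s: 12.5
tool_pos: [0.4674, 0.1246, 0.2139]
tool_rot: [-180.0, -0.0, -30.0]
force: [-0.1, 0.9, 3.6]
grip_width: 0.0007
```

Emit:
jog_arm([
  [1,0,0,-0.005,0,0,0],
  [1,0,0,-0.015,0,0,0],
  [1,0,0,-0.03,0,0,0],
  [1,0,0,-0.035,0,0,0],
  [1,0,0,-0.035,0,0,0],
  [1,0,0,-0.03,0,0,0],
  [1,0,0,0,0,0,0],
  [1,0,0,0,0,0,0],
])

```text
time_s: 13.17
tool_pos: [0.4676, 0.1247, 0.3654]
tool_rot: [-179.9, -0.2, -30.0]
force: [0.1, -1.0, -0.7]
grip_width: 0.0002
```

```bash
python3 chk.py; python3 - <<'E'
from h import *
im,d=cams.read_camera('side'); cv2.imwrite('pics/end.png',im[:,:,::-1])
E
```

```text
[0.4676 0.1247 0.3654] [-179.9   -0.2  -30. ] [ 0.11 -0.96 -0.7 ] 13.1667
top light centre [ 0.5067 -0.2623] size [0.078 0.079] key z med 0.0312
top stop centre [ 0.5373 -0.0418] size [0.076 0.079] key z med 0.0388
top turn centre [0.5224 0.3203] size [0.078 0.079] key z med 0.0317
side light centre [ 0.5071 -0.2675] size [0.079 0.08 ] key z med 0.0311
side stop centre [ 0.5384 -0.0462] size [0.079 0.079] key z med 0.0383
side camera centre [0.4683 0.1226] size [0.078 0.079] key z med 0.0304
side turn centre [0.5246 0.3157] size [0.08  0.081] key z med 0.0303
```

View pics/end.png

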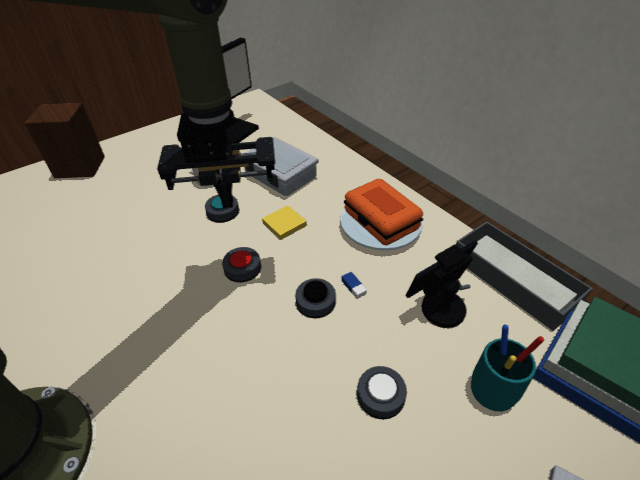

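The white (382,385), teal (217,202) and red (241,260) keys are down and the black key (316,291) is up. Nothing has moved, and the gripper hangs clear, so I'm handing the job in.

```bash
python3 -c "
from cell import env
print(env.sign_off())"
```

```text
the job is handed in; nothing more can be done
None
```

I pressed the white, teal and red keys in that order with the closed fingertips, and handed the job in at about 13 s. No verdict was reported.

**Keys:** The last depth check put the tops of the three pressed keys at about 30–32 mm, so each is roughly 8 mm down and short of its stop. The black key was still up at about 38–39 mm. The red key was measured from the side camera only, because the arm hid it from the top.

**Force:** The highest vertical push I read was 6 N.

**Disturbance:** The measured puck centres stayed within about 3 mm of their first readings. The other things looked unmoved in the side picture, but I did not measure them, and the mug was hidden behind the gripper.

**Disagreements:** The two cameras differed by about 3–8 mm in y on the puck centres. I aimed at or near the average, which left enough room on the 46 mm keys.

**Failed check:** The close-up check over the white key stopped on a script error before saving its picture. I pressed that key on the side-camera depth reading instead.

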